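# Draw the planishing plate from under the stacked forming blocks

## Task

Draw the aluminium plate with the red grip out from under the stack of forming blocks, beneath the dark wooden stop, so that the stack settles onto the bench by the stop, still upright with the cup on top; do not lift the stack or take it apart. Then lay the plate flat on the green bench pad, its broad metal part in the middle of the pad, ready for hammering. Leave the other things on the bench where they are.

Things in the scene. Friction and masses are not known exactly. Their poses are not given: they have to be found in the camera images.
- plate: Loose aluminium plate, 0.25 kg, under the stack, flat on the bench. Broad part 90 (x) x 64 (y) x 8 mm thick; origin: centre of its underside. A neck 26 wide, 8 thick runs along +x to x = 154, out under the stop; on it a red grip block, x = 92 to 152, 26 wide, top 42 above the underside. Draw it straight along its +x against 5 to 18 N of friction; free of the stack after about 100 mm.
- plate_grip (a point): Centre of the plate's red grip block: 122 mm along the plate's +x from its origin, 25 above its underside. Pinch it across its 26 mm width (the plate's y). Axes as the plate's.
- stop: Dark hardwood fence fixed to the bench, 128 (y) x 20 (x) x 52 mm tall, its faces at x = 54 and 74 of its frame. A slot in its foot, 84 wide, 16 high, lets the plate slide through but holds the blocks back. Origin on the bench at the stack's centre (within 5 mm); +x is the way to draw the plate.
- lower_block: Loose light-wood block with dark round marks on its sides, 100 x 100 x 40 tall, about 0.28 kg, resting on the plate; origin at the centre of its underside. Its face towards the stop starts 1 to 7 mm short of it. It drops 8 mm onto the bench once the plate is out, tilting a little on the way.
- upper_block: Loose blue block with dark grooves, 80 x 90 x 36 tall, about 0.20 kg, on the lower block; origin at the centre of its underside.
- cup: Steel cup, 64 across the rim, 75 tall, about 0.14 kg, standing on the upper block; origin at the centre of its underside.
- pad: Green bench pad fixed to the bench, 160 (x) x 150 (y) x 4 mm thick; origin at the centre of its underside, on the bench.
- goblet: Bystander: brass-coloured goblet, 120 tall, 74 across, standing (mm); origin at the centre of its underside.
- mallet: Bystander: wooden mallet lying on the bench, about 235 long, 52 tall (mm); origin at the centre of its underside.
- jar: Bystander: amber jar, 90 tall, 70 across (mm); origin at the centre of its underside.
- punch_pot: Bystander: terracotta-coloured pot, 72 across, with punches standing in it, 130 tall (mm); origin at the centre of its underside.
- sanding_block: Bystander: cork sanding block, 110 x 55 x 30 (mm); origin at the centre of its underside.
- bowl: Bystander: copper bowl, 100 across, 40 tall (mm); origin at the centre of its underside.
Mind the look-alikes: they are no part of the job. Leave any yellow look-alike of the cup alone.

How it is judged:
On the way:
1. the plate is out from under the stack, which stands whole on the bench by the stop (x of plate in the frame of stop above 0.085 m and height (world z) of lower_block below 0.004 m and angle between each of lower_block, upper_block, cup's own z axis and vertical below 0.06 rad and horizontal distance between upper_block and lower_block below 0.025 m and horizontal distance between cup and upper_block below 0.03 m and z of upper_block in the frame of lower_block above 0.036 m and z of cup in the frame of upper_block above 0.032 m and x of lower_block in the frame of stop between -0.035 and 0.02 m and y of lower_block in the frame of stop between -0.035 and 0.035 m), for 0.1 s.
At the end, for the whole second after the job is handed in: Plate flat on the pad (0.06 rad), its broad part centred within 35 mm; lower block on the bench within 35 mm (20 mm forward) of the stop's origin, upper block on it within 25 mm of centre, cup on that within 30 mm, all upright within 0.06 rad and at rest (horizontal distance between plate and pad below 0.035 m and angle between each of plate, lower_block, upper_block, cup's own z axis and vertical below 0.06 rad and height (world z) of plate between 0.001 and 0.009 m and height (world z) of lower_block below 0.004 m and horizontal distance between upper_block and lower_block below 0.025 m and horizontal distance between cup and upper_block below 0.03 m and z of upper_block in the frame of lower_block above 0.036 m and z of cup in the frame of upper_block above 0.032 m and x of lower_block in the frame of stop between -0.035 and 0.02 m and y of lower_block in the frame of stop between -0.035 and 0.035 m and linear speed of each of plate, lower_block, upper_block, cup below 0.02 m/s); the robot touches nothing.
It fails at once if a block or the cup topples (tilts more than 0.5 rad) (angle between any of lower_block, upper_block, cup's own z axis and vertical above 0.5 rad).
It fails at once if the stack is lifted or taken apart (the lower block more than 35 mm off the bench, or a piece more than 20 mm off the one below or more than 50 mm aside of it) (height (world z) of lower_block above 0.035 m or z of upper_block in the frame of lower_block above 0.06 m or z of cup in the frame of upper_block above 0.056 m or horizontal distance between upper_block and lower_block above 0.05 m or horizontal distance between cup and upper_block above 0.05 m).
It fails at once if another thing on the bench is moved by more than 40 mm (distance of any of goblet, mallet, jar, punch_pot, sanding_block, bowl from where it was at the start of the episode above 0.04 m).
It also fails if it takes over 42 s, if anything falls off the work surface, if the arm or the gripper's body presses on something with over 40 N, if the wrist force passes 120 N, or if a joint passes its speed limit or range.

## Robot

A 6-joint arm with a two-finger parallel gripper is mounted at the origin on the work surface. World frame = base frame: x ahead of the robot, y to its left, z up, the work surface at z = 0. Lengths are in m, angles in rad, forces in N, time in s.
With the tool pointing down it reaches from about 0.35 to 0.975 m from the base axis. Payload 4.9 kg.
Tool frame: the origin (TCP) lies on the centre line of the jaws, within the pads' length; the fingertips stand 14 mm ahead of it and the grasp point (between the pads) lies 5 mm behind it; y points along the fingers, z is the direction in which the jaws open and shut, and the axes are right-handed (so a half turn about y gives the same grasp; the last joint's range is limited). The gripper opens to 85 mm and grips with 20 to 120 N. Pads are 22 mm wide; open, the fingers measure 114 mm over their backs; the gripper's body (76 mm by 85 mm) begins 54 mm behind the grasp point. The pads swing forward as they close: fully open they stand 13 mm farther back than shut.
Start: joints at [1.136, 0.053, 1.613, -0, 1.476, -0.119], TCP at [0.194, 0.594, 0.245] pointing down, gripper open.
Joint ranges: [-3.01, 3.01], [-1.01, 2.22], [0.06, 2.58], [-1.02, 4.17], [0.09, 2.62], [-3.14, 3.14]. Speed limits (rad/s): [2.57, 2.57, 3.14, 3.14, 3.14, 3.14].

## Interface

Orientations are given as a rotation vector (axis times angle).
In Python, from station import ctrl gives the robot as it stands.
- The arm moves only by the tool servo_tool, never from a script. Its arguments are lists of equal length, an entry for each row: "delta_pos": the shift along the tool's x, y, z in m, a list of three; "dr": the turn, a rotation vector about the tool's x, y, z in degrees, a list of three; "grip": the opening, from 0 (shut) to 1 (fully open). In form: {"delta_pos": [[x, y, z], ...], "dr": [[rx, ry, rz], ...], "grip": [grip, ...]}. A call has 1 to 5 rows; each row shifts and turns the pose as measured when the row begins, along the tool's axes as they then stand; what a row does not reach is not made up. A row lasts 1/8 s, in which the tool goes at most 62.5 mm and 10.7 degrees, less where a joint would pass 70% of its speed; a pose out of reach is approached as far as the arm can. A call is refused whole if a number of a shift passes 0.0625 or a number of a turn 10.7, either way. A call with a gripper value outside its range is refused whole. The fingers move at their own pace and stop on an object; "grip_force" is the grip in N (left out, the last holds). Time passes only in rows, so rows that do not move let the fingers close. It gives the time, the measured TCP pose, the force and the opening at its end, in the units of the state.
- ctrl.get_obs(): the state, without advancing time (a new reading comes with each control period).
- ctrl.get_image(name): name is "scene" or "top" or "wrist"; returns the picture (480x640x3 uint8, red, green, blue); there is no depth.
- ctrl.camera_params(name): a dict with "fovy" (degrees; the focal length in pixels is half the picture's height over the tangent of half this angle, whatever the lens; pixels are square), "cx", "cy" (the principal point, pixels), "eye" and "rotation" of the camera in the world. Camera axes: x right, y down, z forward; pixel columns grow to the right and rows downward; lengths in m; the calibration is good to about 2 mm. A picture is of the moment at which its call begins: read the wrist's pose just before it. camera_params takes no time and is no camera call; for the wrist camera it gives the pose at the moment of the call.
- ctrl.finish_job(): hands the job in, once; it reports no verdict.
Trained networks look in the newest picture that a camera, given by its name, has taken for a name from the list of things; names that differ only in an ending like _2 or _b are one class to them, and where a whole thing is asked for, a point or a joint stands for the part that bears it (a point fixed in the world has none). Each returns a list of dicts, best first, with "score" (0 to 1); they miss things now and then, are a little off and sometimes report something else, mostly with a low value. They report only what shows in the picture. A call takes as long as a camera call. They do not tell look-alikes from the thing itself.
- ctrl.masks_of(camera, label): "pixels" (480x640 bool, what is visible of it) and "extent" ([left, top, right, bottom] in pixels, round what is visible of it).
The state is a dict: "t": time; "q": joint angles; "dq": joint speeds; "effort": joint torques, N m; "tool_pos": TCP position; "tool_rot": TCP orientation; "contact_force": force on the tool from outside, world axes, zero at the start; "wrist_torque": the same for the moment, N m; "opening": finger opening in m.
Only numpy, scipy, OpenCV 4.12 (cv2) and the standard library are available. Lean on these libraries where they do the work, as an engineer would, in place of code of your own. Each camera call takes 0.05 s, during which the arm holds its last target.

## Working session

There is one attempt and no reset: what is moved stays moved. The work goes in short steps, Python scripts to look and compute and a tool call to move; the robot and the scene stay as the last step left them, time stands still between calls to the robot, and variables do not carry over. Pictures are saved under pics/ and viewed, and the job is handed in when it is done.

Besides the shell and the picture viewer there is one more tool, called as a command line: name --argument value ..., lists and objects as JSON in quotes. servo_tool: Moves the arm, as the interface text tells. Its arguments: {"type":"object","properties":{"delta_pos":{"type":"array","items":{"type":"array","items":{"type":"number"}}},"dr":{"type":"array","items":{"type":"array","items":{"type":"number"}}},"grip":{"type":"array","items":{"type":"number"}},"grip_force":{"type":"number"}},"required":["delta_pos","dr","grip"]}

```bash
mkdir -p pics; ls; python3 - <<'E'
from station import ctrl
import cv2,numpy as np
o=ctrl.get_obs();print(o)
for c in ["scene","top","wrist"]:
    im=ctrl.get_image(c);cv2.imwrite(f"pics/{c}0.png",im[:,:,::-1]);print(c,ctrl.camera_params(c))
E
```

```text
pics
{'t': 0.0, 'q': array([ 1.13602535e+00,  5.33664521e-02,  1.61428542e+00, -1.95070494e-05,
        1.47601904e+00, -1.18976503e-01]), 'dq': array([-1.55869486e-03, -1.20321559e-03, -7.06984321e-05,  7.28704586e-04,
        4.56671762e-04, -8.88149253e-04]), 'effort': array([-1.80513933e-03, -3.93651080e+01, -3.70186615e+01, -2.15442674e-04,
        6.79506571e-03, -1.05506899e-05]), 'tool_pos': array([0.19384492, 0.59355199, 0.24406218]), 'tool_rot': array([-1.55855843,  0.24833785, -0.24747165]), 'contact_force': array([ 0.50672646,  0.37410117, -0.30688501]), 'wrist_torque': array([-0.03294837, -0.02622298,  0.04916032]), 'opening': 0.08534722914879986}
scene {'fovy': 51.58710212314631, 'cx': 319.72840152373465, 'cy': 239.85437024994766, 'eye': array([1.16412232, 0.29456084, 0.99291729]), 'rotation': array([-1.54494785, -2.25316417,  0.69905193])}
top {'fovy': 54.00557047941555, 'cx': 313.1311458891167, 'cy': 250.9147590180816, 'eye': array([0.45257116, 0.07908838, 1.23834899]), 'rotation': array([-2.18568247,  2.15809267, -0.1043065 ])}
wrist {'fovy': 59.4812324715438, 'cx': 316.3760480032635, 'cy': 231.61561172503525, 'eye': array([0.12447826, 0.61663426, 0.37255443]), 'rotation': array([2.34307068, 1.69927957, 0.24696194])}
```

View pics/scene0.png

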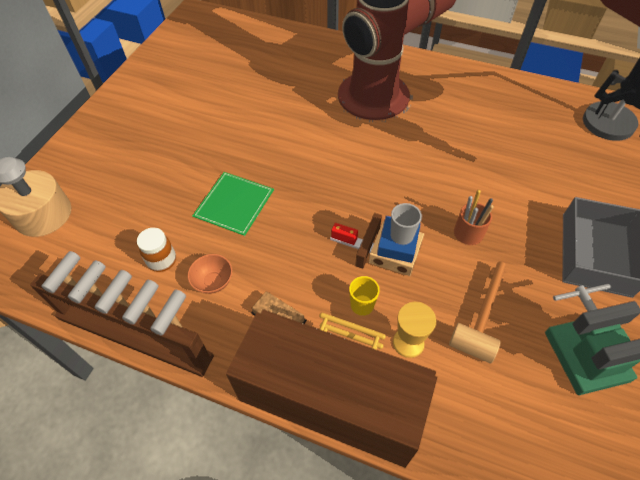

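View pics/top0.png

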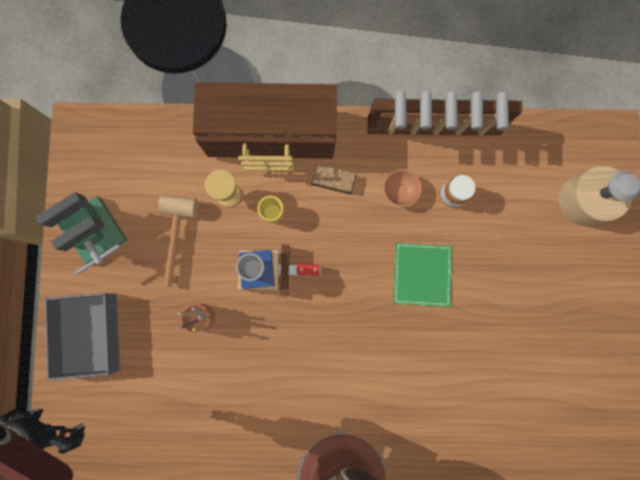

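View pics/wrist0.png

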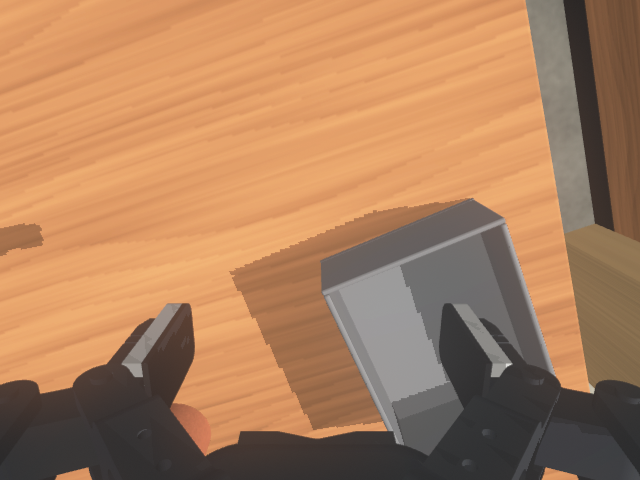

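Top view: red grip at about (308,270), stop at (284,270), stack left of it, pad at (423,275). The draw direction is about world −y. Next I'll measure these.

```bash
cat > h.py <<'E'
from station import ctrl
import cv2,numpy as np
from scipy.spatial.transform import Rotation as R
def cam(c):
    p=ctrl.camera_params(c);f=240/np.tan(np.radians(p['fovy']/2));return p,f
def ray(c,u,v,z,P=None):
    p,f=P or cam(c);d=R.from_rotvec(p['rotation']).apply([(u-p['cx'])/f,(v-p['cy'])/f,1.]);e=p['eye']
    return e+d*(z-e[2])/d[2]
def proj(c,X,P=None):
    p,f=P or cam(c);x=R.from_rotvec(p['rotation']).inv().apply(np.array(X)-p['eye'])
    return x[...,:2]/x[...,2:]*f+[p['cx'],p['cy']]
E
python3 - <<'E'
from h import *
for c in ["top","scene"]:
    im=ctrl.get_image(c)
    P=cam(c)
    for l,z in [("plate_grip",.042),("plate",.042),("stop",.052),("pad",.004),("upper_block",.084),("lower_block",.048),("cup",.159)]:
        for m in ctrl.masks_of(c,l)[:2]:
            k=m['pixels'].astype(np.uint8)
            r=cv2.minAreaRect(cv2.findNonZero(k)); box=cv2.boxPoints(r)
            print(c,l,round(m['score'],2),m['extent'],k.sum(),[tuple(ray(c,u,v,z,P)[:2].round(3)) for u,v in box], ray(c,*r[0],z,P)[:2].round(4))
    hsv=cv2.cvtColor(im,cv2.COLOR_RGB2HSV)
    x=slice(200,330) if c=="top" else slice(150,320)
    cv2.imwrite(f"pics/{c}_z.png",cv2.resize((im[225:315,230:350] if c=="top" else im[190:290,310:440])[:,:,::-1],None,fx=6,fy=6,interpolation=cv2.INTER_CUBIC))
E
```

```text
top plate_grip 0.91 [277.5, 260.1, 321.2, 275.8] 343 [(np.float64(0.534), np.float64(0.167)), (np.float64(0.535), np.float64(0.062)), (np.float64(0.509), np.float64(0.062)), (np.float64(0.508), np.float64(0.166))] [0.5214 0.1142]
top plate 0.91 [290.7, 262.1, 323.1, 276.5] 293 [(np.float64(0.534), np.float64(0.139)), (np.float64(0.535), np.float64(0.062)), (np.float64(0.509), np.float64(0.062)), (np.float64(0.508), np.float64(0.138))] [0.5216 0.1002]
top stop 0.57 [277.5, 243.1, 287.2, 295.2] 400 [(np.float64(0.46), np.float64(0.163)), (np.float64(0.584), np.float64(0.161)), (np.float64(0.584), np.float64(0.14)), (np.float64(0.46), np.float64(0.142))] [0.5216 0.1513]
top pad 0.55 [392.9, 239.1, 451.4, 308.6] 3474 [(np.float64(0.436), np.float64(-0.128)), (np.float64(0.598), np.float64(-0.136)), (np.float64(0.593), np.float64(-0.288)), (np.float64(0.431), np.float64(-0.278))] [ 0.514  -0.2072]
top upper_block 0.72 [237.1, 246.2, 273.9, 286.8] 766 [(np.float64(0.56), np.float64(0.267)), (np.float64(0.569), np.float64(0.181)), (np.float64(0.476), np.float64(0.171)), (np.float64(0.468), 
[... 2062 characters left out ...]
.272))] [0.533 0.219]
scene lower_block 0.18 [447.0, 259.8, 505.9, 362.6] 1970 [(np.float64(0.72), np.float64(0.382)), (np.float64(0.48), np.float64(0.414)), (np.float64(0.495), np.float64(0.514)), (np.float64(0.728), np.float64(0.473))] [0.6121 0.4451]
scene cup 0.88 [349.3, 276.6, 379.0, 316.4] 951 [(np.float64(0.702), np.float64(0.164)), (np.float64(0.682), np.float64(0.216)), (np.float64(0.759), np.float64(0.24)), (np.float64(0.778), np.float64(0.191))] [0.7311 0.203 ]
scene cup 0.79 [389.9, 203.5, 419.7, 241.4] 989 [(np.float64(0.598), np.float64(0.213)), (np.float64(0.499), np.float64(0.188)), (np.float64(0.481), np.float64(0.247)), (np.float64(0.58), np.float64(0.27))] [0.5406 0.2299]
```

```bash
ls pics
```

```text
scene0.png
scene_z.png
top0.png
top_z.png
wrist0.png
```

View pics/top_z.png

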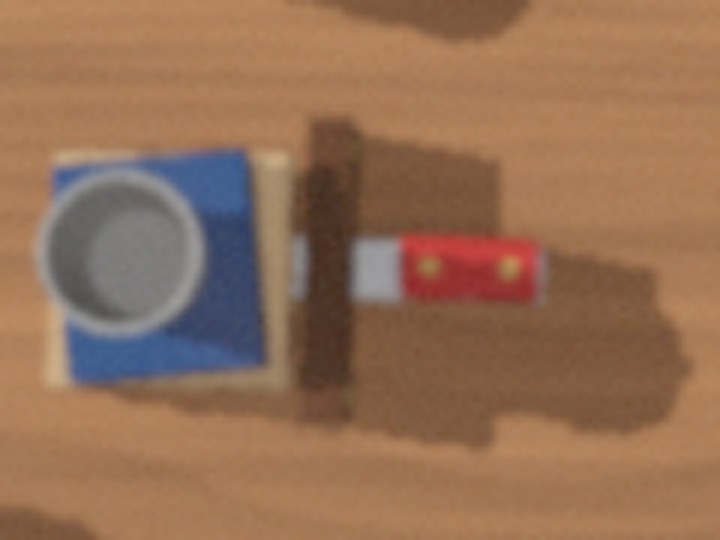

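View pics/scene_z.png

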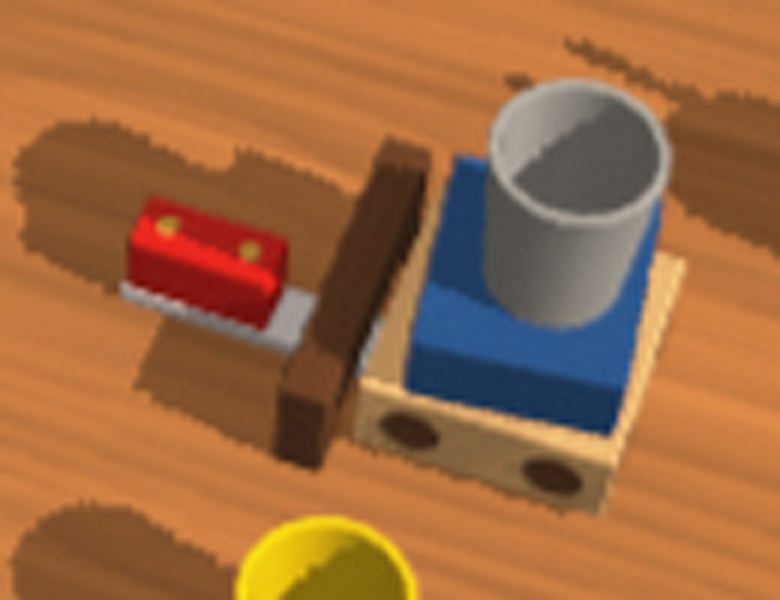

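```bash
python3 - <<'E'
from h import *
P=cam("top")
im=ctrl.get_image("top");a=im.astype(int)
def fit(k,z,n):
    k=k.astype(np.uint8);nc,lab,st,_=cv2.connectedComponentsWithStats(k);i=1+np.argmax(st[1:,4])
    v,u=np.nonzero(lab==i);X=np.array([ray("top",x,y,z,P)[:2] for x,y in zip(u,v)])
    c=X.mean(0);w,V=np.linalg.eigh(np.cov((X-c).T));r=cv2.minAreaRect((X*1000).astype(np.float32))
    print(n,len(v),c.round(4),"axis",V[:,1].round(4),np.sqrt(w*12).round(4),r)
roi=np.zeros(im.shape[:2],bool);roi[225:315,230:350]=1
r,g,b=a[...,0],a[...,1],a[...,2]
fit(roi&(r>100)&(g<0.4*r),.042,"red")
fit(roi&(b>1.3*r),.084,"blue")
fit(roi&(r<85)&(g<0.75*r)&(np.arange(640)[None]>277)&(np.arange(640)[None]<291),.052,"stop")
roi[:]=0;roi[225:320,380:470]=1
fit(roi&(g>1.3*r)&(g>b),.004,"pad")
o=ctrl.get_obs();M=R.from_rotvec(o['tool_rot']).as_matrix();print(M.round(3),o['tool_pos'],o['t'])
E
```

```text
red 143 [0.5214 0.0932] axis [0.0216 0.9998] [0.0256 0.0496] ((520.4577026367188, 92.61241149902344), (22.899999618530273, 50.889991760253906), 0.7278003692626953)
blue 522 [0.5099 0.205 ] axis [-0.9278  0.3731] [0.0591 0.1053] ((517.6466674804688, 219.51693725585938), (86.97537994384766, 77.33625030517578), 5.4384765625)
stop 223 [0.5147 0.1524] axis [-0.9997 -0.0237] [0.0167 0.088 ] ((516.7548828125, 151.65863037109375), (88.34152221679688, 17.687849044799805), 1.1025283336639404)
pad 3321 [ 0.5136 -0.2072] axis [-1.    -0.006] [0.1474 0.1555] ((513.8601684570312, -207.13446044921875), (148.7541046142578, 156.51097106933594), 87.72928619384766)
[[ 0.951  0.     0.311]
 [-0.311  0.     0.951]
 [ 0.    -1.     0.   ]] [0.19411876 0.59407892 0.24534229] 1.0
```

```bash
cat >> h.py <<'E'
def plan(target,yaw,n,step=.055,turn=10):
    o=ctrl.get_obs();p=o['tool_pos'].copy();M=R.from_rotvec(o['tool_rot']).as_matrix()
    th=np.degrees(np.arctan2(M[1,0],M[0,0]));print(o['t'],p.round(4),'yaw',th.round(2),'tilt',M[2].round(4),o['contact_force'].round(1),round(o['opening'],4))
    D=[];T=[]
    for i in range(n):
        d=np.array(target)-p;L=np.linalg.norm(d);d*=min(1,step/max(L,1e-9));t=np.clip(yaw-th,-turn,turn)
        c,s=np.cos(np.radians(th)),np.sin(np.radians(th))
        D.append([round(float(x),4) for x in (c*d[0]+s*d[1],-d[2],-s*d[0]+c*d[1])]);T.append([0,round(float(-t),1),0]);p=p+d;th+=t
    for i in range(0,n,5):print(D[i:i+5],T[i:i+5])
E
python3 - <<'E'
from h import *
print(ray("top",308.3,270,.042))
plan([.521,.075,.2],-90,13)
E
```

```text
[0.51918499 0.09181932 0.042     ]
1.0 [0.1941 0.5941 0.2453] yaw -18.09 tilt [ 0.e+00 -1.e+00  1.e-04] [ 0.7  0.  -0.1] 0.0852
[[0.0422, 0.0041, -0.035], [0.0476, 0.0041, -0.0272], [0.0516, 0.0041, -0.0185], [0.0541, 0.0041, -0.0092], [0.0548, 0.0041, 0.0003]] [[0, 10.0, 0], [0, 10.0, 0], [0, 10.0, 0], [0, 10.0, 0], [0, 10.0, 0]]
[[0.054, 0.0041, 0.0098], [0.0514, 0.0041, 0.019], [0.0474, 0.0041, 0.0277], [0.0464, 0.0041, 0.0292], [0.0464, 0.0041, 0.0292]] [[0, 10.0, 0], [0, 10.0, 0], [0, 1.9, 0], [0, -0.0, 0], [0, -0.0, 0]]
[[0.0464, 0.0041, 0.0292], [0.0085, 0.0007, 0.0054], [0.0, -0.0, 0.0]] [[0, -0.0, 0], [0, -0.0, 0], [0, -0.0, 0]]
```

servo_tool --delta_pos '[[0.042,0,-0.035],[0.048,0,-0.027],[0.052,0,-0.0185],[0.054,0,-0.009],[0.055,0,0]]' --dr '[[0,10,0],[0,10,0],[0,10,0],[0,10,0],[0,10,0]]' --grip '[1,1,1,1,1]'

```text
t: 1.62
tool_pos: [0.3408, 0.3568, 0.2455]
tool_rot: [-1.357, 0.938, -0.939]
contact_force: [1.4, -0.4, 0.1]
opening: 0.0853
```

```bash
python3 -c "
from h import *
plan([.521,.075,.2],-90,10)"
```

```text
1.625 [0.3408 0.3568 0.2455] yaw -69.3 tilt [-5.0e-04 -1.0e+00  2.2e-03] [ 1.4 -0.4  0.1] 0.0853
[[0.0533, 0.0074, 0.0112], [0.0506, 0.0074, 0.0203], [0.0463, 0.0074, 0.0288], [0.0459, 0.0074, 0.0294], [0.0459, 0.0074, 0.0294]] [[0, 10.0, 0], [0, 10.0, 0], [0, 0.7, 0], [0, -0.0, 0], [0, -0.0, 0]]
[[0.0459, 0.0074, 0.0294], [0.0063, 0.001, 0.004], [0.0, -0.0, 0.0], [0.0, -0.0, 0.0], [0.0, -0.0, 0.0]] [[0, -0.0, 0], [0, -0.0, 0], [0, -0.0, 0], [0, -0.0, 0], [0, -0.0, 0]]
```

servo_tool --delta_pos '[[0.053,0,0.011],[0.0505,0,0.02],[0.046,0,0.029],[0.046,0,0.029],[0.046,0,0.029]]' --dr '[[0,10,0],[0,10,0],[0,0.7,0],[0,0,0],[0,0,0]]' --grip '[1,1,1,1,1]'

```text
t: 2.25
tool_pos: [0.488, 0.1182, 0.2473]
tool_rot: [-1.195, 1.215, -1.22]
contact_force: [0.8, 1.0, 0.8]
opening: 0.0855
```

```bash
python3 -c "
from h import *
plan([.521,.075,.2],-90,3)"
```

```text
2.25 [0.488  0.1182 0.2473] yaw -90.75 tilt [-0.0033 -1.      0.007 ] [0.8 1.  0.8] 0.0855
[[0.0326, 0.0361, 0.0256], [0.0102, 0.0112, 0.0078], [0.0, -0.0, 0.0]] [[0, -0.8, 0], [0, -0.0, 0], [0, -0.0, 0]]
```

servo_tool --delta_pos '[[0.033,0.025,0.026],[0.01,0.02,0.008],[0,0,0]]' --dr '[[0,-0.5,0],[0,0,0],[0,0,0]]' --grip '[1,1,1]'

```text
t: 2.62
tool_pos: [0.5248, 0.0698, 0.2027]
tool_rot: [-1.195, 1.211, -1.219]
contact_force: [-0.4, 0.2, 0.4]
opening: 0.0857
```

```bash
python3 - <<'E'
from h import *
plan([.521,.075,.2],-90,1)
P=cam("wrist");im=ctrl.get_image("wrist");cv2.imwrite("pics/w1.png",im[:,:,::-1])
for n,z in [("plate_grip",.042),("stop",.052)]:
  for m in ctrl.masks_of("wrist",n)[:1]:
    print(n,m['score'],m['extent']);k=m['pixels'].astype(np.uint8)
    r=cv2.boxPoints(cv2.minAreaRect(cv2.findNonZero(k)))
    print([ray("wrist",u,v,z,P)[:2].round(4) for u,v in r])
E
```

```text
2.625 [0.5248 0.0698 0.2027] yaw -90.61 tilt [-0.0032 -0.9999  0.0098] [-0.4  0.2  0.4] 0.0857
[[-0.0052, 0.0027, -0.0038]] [[0, -0.6, 0]]
plate_grip 0.74 [293.3, 67.2, 331.7, 221.5]
[array([0.508 , 0.0652]), array([0.513 , 0.1684]), array([0.538 , 0.1676]), array([0.5356, 0.0642])]
stop 0.81 [205.8, 70.6, 408.9, 107.6]
[array([0.4587, 0.1641]), array([0.5845, 0.1628]), array([0.5855, 0.1425]), array([0.4569, 0.1439])]
```

View pics/w1.png

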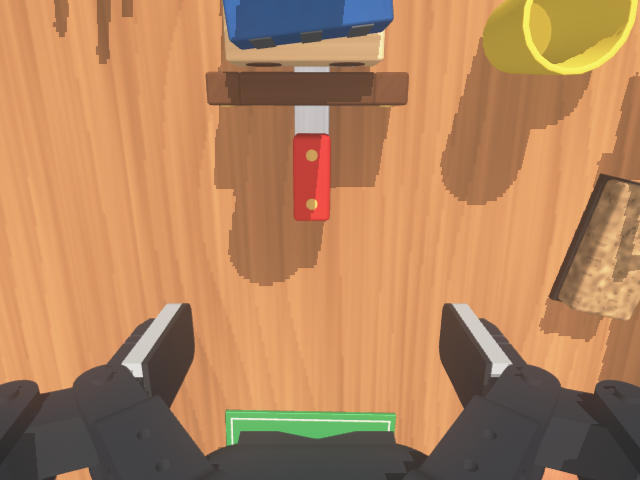

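Wrist view shows the red grip at px (294–329, 134–220), the neck behind it, and the stop at rows 70–107. All of them line up with the tool.

```bash
python3 - <<'E'
from h import *
P=cam("wrist");im=cv2.imread("pics/w1.png").astype(int)[:,:,::-1]
k=(im[...,0]>100)&(im[...,1]<.45*im[...,0])&(im[...,2]<.45*im[...,0]);k[:,:250]=0;k[:,380:]=0;k[:110]=0;k[240:]=0
for v in [138,145,165,185,195,212]:
    u=np.nonzero(k[v])[0];print(v,u.min(),u.max(),ray("wrist",u.min()-.5,v,.042,P)[:2].round(4),ray("wrist",u.max()+.5,v,.042,P)[:2].round(4))
v=np.nonzero(k[:,315])[0];print(v.min(),v.max(),ray("wrist",312,v.min(),.042,P),ray("wrist",312,v.max(),.042,P),ray("wrist",312,v.max(),.008,P))
for q in [(294,134),(329,134),(295,112),(328,112)]:print(ray("wrist",*q,.008,P)[:2].round(4))
for q in [(311.5,155),(311.5,204)]:print(ray("wrist",*q,.043,P)[:2].round(4))
E
```

```text
138 294 329 [0.5128 0.1239] [0.5373 0.1236]
145 293 330 [0.512  0.1192] [0.5379 0.119 ]
165 293 330 [0.5117 0.1056] [0.538  0.1053]
185 294 329 [0.512  0.0916] [0.5373 0.0914]
195 294 329 [0.5118 0.0845] [0.5373 0.0842]
212 294 329 [0.5116 0.0722] [0.5373 0.0719]
134 220 [0.5253837  0.12641115 0.042     ] [0.52469267 0.06610833 0.042     ] [0.52474236 0.05703786 0.008     ]
[0.5119 0.1245]
[0.5384 0.1242]
[0.513  0.1405]
[0.5376 0.1403]
[0.5249 0.1124]
[0.5245 0.0781]
```

servo_tool --delta_pos '[[-0.012,0.05,0],[-0.012,0.05,0],[0,0.04,0],[0,0.028,0],[0,0,0]]' --dr '[[-0.5,-0.4,-0.2],[0,0,0],[0,0,0],[0,0,0],[0,0,0]]' --grip '[1,1,1,1,1]'

```text
t: 3.4
tool_pos: [0.5319, 0.1013, 0.0424]
tool_rot: [-1.196, 1.189, -1.214]
contact_force: [0.2, -0.6, 0.8]
opening: 0.0857
```

```bash
python3 - <<'E'
from h import *
plan([.5245,.094,.025],-90.2,1)
im=ctrl.get_image("wrist");cv2.imwrite("pics/w2.png",im[:,:,::-1])
E
```

```text
3.4 [0.5319 0.1013 0.0424] yaw -89.61 tilt [-8.000e-04 -9.998e-01  2.160e-02] [ 0.2 -0.6  0.8] 0.0857
[[0.0073, 0.0174, -0.0075]] [[0, 0.6, 0]]
```

View pics/w2.png

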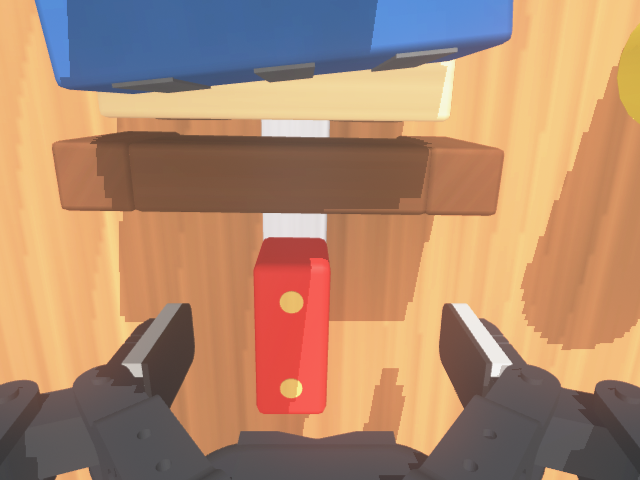

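Gripper sits 7 mm to +x with a slight roll; I'll correct both before descending further.

servo_tool --delta_pos '[[0.007,0,-0.0075],[0,0,0]]' --dr '[[-1.2,0.5,0],[0,0,0]]' --grip '[1,1]'

```text
t: 3.7
tool_pos: [0.528, 0.0945, 0.0482]
tool_rot: [-1.201, 1.204, -1.214]
contact_force: [0.1, -0.0, 0.3]
opening: 0.0851
```

```bash
python3 - <<'E'
from h import *
plan([.5245,.094,.025],-90.2,1)
E
```

```text
3.7 [0.528  0.0945 0.0482] yaw -90.09 tilt [-0.0014 -1.      0.0093] [ 0.1 -0.   0.3] 0.0851
[[0.0005, 0.0232, -0.0035]] [[0, 0.1, 0]]
```

servo_tool --delta_pos '[[0,0.012,-0.003],[0,0.009,-0.001],[0,0.003,0]]' --dr '[[-0.6,0,0],[0,0,0],[0,0,0]]' --grip '[1,1,1]'

```text
t: 4.08
tool_pos: [0.5252, 0.0943, 0.0247]
tool_rot: [-1.206, 1.21, -1.211]
contact_force: [0.0, 0.0, 0.1]
opening: 0.0854
```

```bash
python3 - <<'E'
from h import *
plan([.5245,.094,.025],-90.2,1)
E
```

```text
4.075 [0.5252 0.0943 0.0247] yaw -90.13 tilt [-0.0016 -1.      0.0018] [0.  0.  0.1] 0.0854
[[0.0003, -0.0003, -0.0007]] [[0, 0.1, 0]]
```

Aligned. Closing now.

servo_tool --delta_pos '[[0,0,0],[0,0,0],[0,0,0],[0,0,0],[0,0,0]]' --dr '[[0,0,0],[0,0,0],[0,0,0],[0,0,0],[0,0,0]]' --grip '[0.3,0.2,0.1,0.1,0.1]' --grip_force 70

```text
t: 4.7
tool_pos: [0.5249, 0.0943, 0.0242]
tool_rot: [-1.207, 1.211, -1.21]
contact_force: [0.8, -0.2, -0.9]
opening: 0.0248
```

```bash
python3 - <<'E'
from h import *
plan([.5245,.094,.025],-90.2,1)
im=ctrl.get_image("wrist");cv2.imwrite("pics/w3.png",im[:,:,::-1])
E
```

```text
4.7 [0.5249 0.0943 0.0242] yaw -90.1 tilt [-1.3e-03 -1.0e+00  7.0e-04] [ 0.8 -0.2 -0.9] 0.0248
[[0.0003, -0.0008, -0.0004]] [[0, 0.1, 0]]
```

View pics/w3.png

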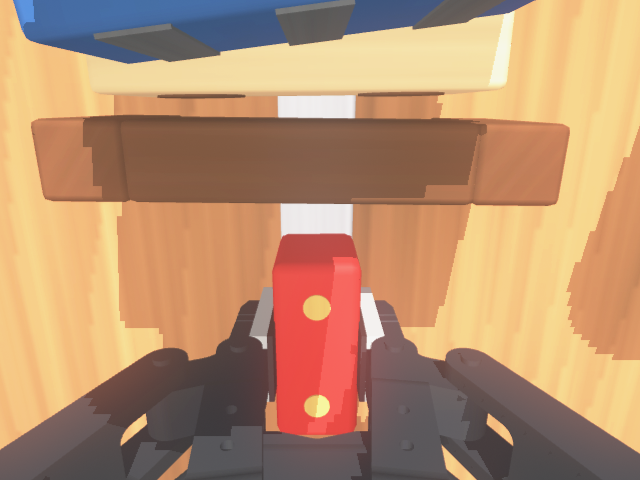

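Gripped at 25 mm opening. I'll draw it slowly.

servo_tool --delta_pos '[[0.004,0,0],[0.005,0,0],[0.005,0,0],[0.005,0,0],[0.005,0,0]]' --dr '[[0,0,0],[0,0,0],[0,0,0],[0,0,0],[0,0,0]]' --grip '[0.1,0.1,0.1,0.1,0.1]'

```text
t: 5.38
tool_pos: [0.5247, 0.0748, 0.0243]
tool_rot: [-1.196, 1.217, -1.203]
contact_force: [-0.5, 8.5, 0.4]
opening: 0.0251
```

```bash
python3 - <<'E'
from h import *
plan([.5245,-.05,.0245],-90.1,1,.006)
im=ctrl.get_image("wrist");cv2.imwrite("pics/w4.png",im[:,:,::-1])
E
```

```text
5.375 [0.5247 0.0748 0.0243] yaw -90.22 tilt [-0.0134 -0.9999  0.0014] [-0.5  8.5  0.4] 0.0251
[[0.006, -0.0, 0.0]] [[0, -0.1, 0]]
```

View pics/w4.png

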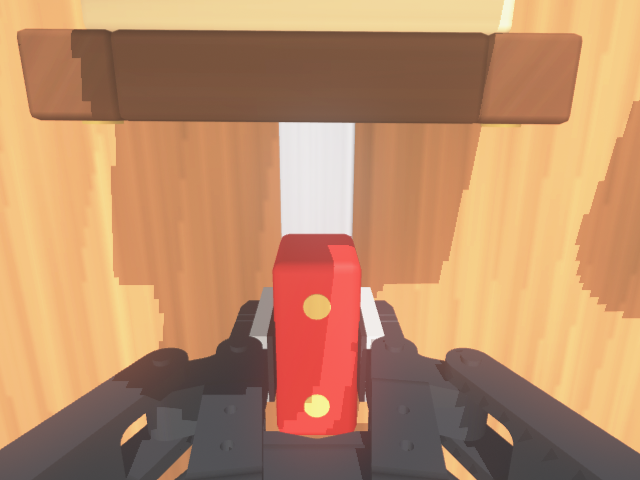

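servo_tool --delta_pos '[[0.006,0,0],[0.006,0,0],[0.006,0,0],[0.006,0,0],[0.006,0,0]]' --dr '[[0,0,-0.5],[0,0,-0.3],[0,0,-0.2],[0,0,-0.2],[0,0,-0.2]]' --grip '[0.1,0.1,0.1,0.1,0.1]'

```text
t: 6.05
tool_pos: [0.524, 0.0506, 0.0242]
tool_rot: [-1.2, 1.217, -1.212]
contact_force: [-0.7, 10.3, 0.7]
opening: 0.0251
```

```bash
python3 - <<'E'
from h import *
plan([.5245,-.05,.0245],-90.1,1,.006)
E
```

```text
6.05 [0.524  0.0506 0.0242] yaw -90.49 tilt [-0.0058 -1.      0.001 ] [-0.7 10.3  0.7] 0.0251
[[0.006, -0.0, 0.0001]] [[0, -0.4, 0]]
```

servo_tool --delta_pos '[[0.005,0,0],[0.005,0,0],[0.005,0,0],[0.005,0,0],[0.005,0,0]]' --dr '[[0,-0.3,-0.3],[0,0,-0.2],[0,0,-0.2],[0,0,-0.2],[0,0,-0.2]]' --grip '[0.1,0.1,0.1,0.1,0.1]'

```text
t: 6.68
tool_pos: [0.5234, 0.0345, 0.0242]
tool_rot: [-1.197, 1.219, -1.209]
contact_force: [-0.3, 12.0, 0.9]
opening: 0.0251
```

```bash
python3 - <<'E'
from h import *
plan([.5245,-.05,.0245],-90.1,1,.006)
im=ctrl.get_image("scene");cv2.imwrite("pics/s5.png",cv2.resize(im[170:300,280:460,::-1],None,fx=4,fy=4,interpolation=cv2.INTER_CUBIC))
E
```

```text
6.675 [0.5234 0.0345 0.0242] yaw -90.5 tilt [-0.0095 -1.      0.0011] [-0.3 12.   0.9] 0.0251
[[0.006, -0.0, 0.0001]] [[0, -0.4, 0]]
```

View pics/s5.png

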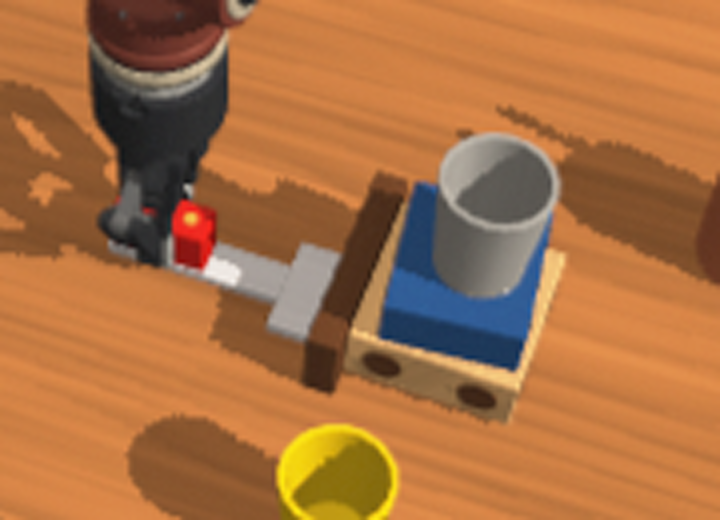

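The broad part is emerging through the slot and the stack is upright. Continuing.

servo_tool --delta_pos '[[0.005,0,0],[0.005,0,0],[0.005,0,0],[0.005,0,0],[0.005,0,0]]' --dr '[[0,-0.2,-0.5],[0,-0.2,-0.3],[0,0,-0.2],[0,0,-0.2],[0,0,-0.2]]' --grip '[0.1,0.1,0.1,0.1,0.1]'

```text
t: 7.35
tool_pos: [0.5236, 0.0087, 0.0249]
tool_rot: [-1.215, 1.205, -1.222]
contact_force: [0.8, 4.0, 2.4]
opening: 0.025
```

```bash
python3 - <<'E'
from h import *
plan([.5245,-.05,.0245],-90.1,1,.006)
im=ctrl.get_image("scene");cv2.imwrite("pics/s6.png",cv2.resize(im[170:300,280:460,::-1],None,fx=4,fy=4,interpolation=cv2.INTER_CUBIC))
E
```

```text
7.35 [0.5236 0.0087 0.0249] yaw -90.2 tilt [ 0.0124 -0.9999  0.0017] [0.8 4.  2.4] 0.025
[[0.006, 0.0, 0.0001]] [[0, -0.1, 0]]
```

View pics/s6.png

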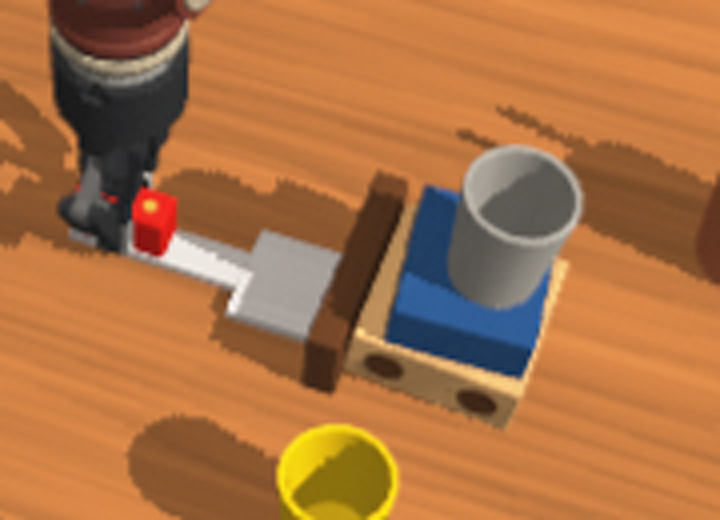

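The block has tilted back with its rear on the bench, as expected; the upper block and cup have slipped back a few mm. I'll level the tool and go slower.

servo_tool --delta_pos '[[0.003,0,0],[0.003,0,0],[0.003,0,0],[0.003,0,0],[0.003,0,0]]' --dr '[[0,0,0.4],[0,0,0.1],[0,0,0],[0,0,0],[0,0,0]]' --grip '[0.1,0.1,0.1,0.1,0.1]'

```text
t: 8.02
tool_pos: [0.5232, -0.0087, 0.0245]
tool_rot: [-1.211, 1.208, -1.216]
contact_force: [0.4, 2.0, 0.3]
opening: 0.0255
```

```bash
python3 - <<'E'
from h import *
plan([.5245,-.05,.0245],-90.1,1,.006)
im=ctrl.get_image("scene");cv2.imwrite("pics/s7.png",cv2.resize(im[170:300,280:460,::-1],None,fx=4,fy=4,interpolation=cv2.INTER_CUBIC))
E
```

```text
8.025 [ 0.5232 -0.0087  0.0245] yaw -90.18 tilt [ 0.0058 -1.      0.0011] [0.4 2.  0.3] 0.0255
[[0.006, 0.0, 0.0002]] [[0, -0.1, 0]]
```

View pics/s7.png

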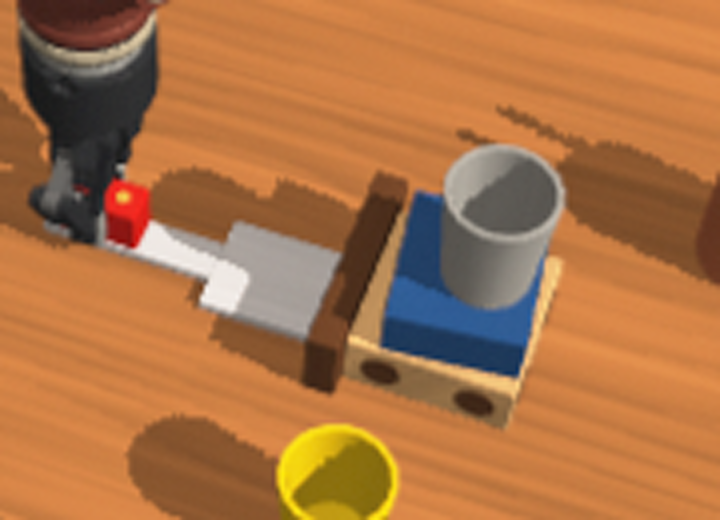

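The block is now down on the bench with the stack upright. I'll continue out of the slot.

servo_tool --delta_pos '[[0.006,0,0],[0.008,0,0],[0.01,0,0],[0.01,0,0],[0.01,0,0]]' --dr '[[0,0,0.3],[0,0,0],[0,0,0],[0,0,0],[0,0,0]]' --grip '[0.1,0.1,0.1,0.1,0.1]'

```text
t: 8.7
tool_pos: [0.5227, -0.0564, 0.0243]
tool_rot: [-1.209, 1.209, -1.213]
contact_force: [-0.4, 0.7, 0.2]
opening: 0.0251
```

```bash
python3 - <<'E'
from h import *
plan([.515,-.308,.045],-90.1,10,.05)
im=ctrl.get_image("top");cv2.imwrite("pics/t8.png",cv2.resize(im[220:320,220:370,::-1],None,fx=5,fy=5,interpolation=cv2.INTER_CUBIC))
im=ctrl.get_image("scene");cv2.imwrite("pics/s8.png",cv2.resize(im[170:300,280:460,::-1],None,fx=4,fy=4,interpolation=cv2.INTER_CUBIC))
E
```

```text
8.7 [ 0.5227 -0.0564  0.0243] yaw -90.12 tilt [ 2.1e-03 -1.0e+00  5.0e-04] [-0.4  0.7  0.2] 0.0251
[[0.0498, -0.0041, -0.0014], [0.0498, -0.0041, -0.0014], [0.0498, -0.0041, -0.0014], [0.0498, -0.0041, -0.0014], [0.0498, -0.0041, -0.0014]] [[0, -0.0, 0], [0, -0.0, 0], [0, -0.0, 0], [0, -0.0, 0], [0, -0.0, 0]]
[[0.0026, -0.0002, -0.0001], [-0.0, -0.0, 0.0], [-0.0, -0.0, 0.0], [-0.0, -0.0, 0.0], [-0.0, -0.0, 0.0]] [[0, -0.0, 0], [0, -0.0, 0], [0, -0.0, 0], [0, -0.0, 0], [0, -0.0, 0]]
```

View pics/t8.png

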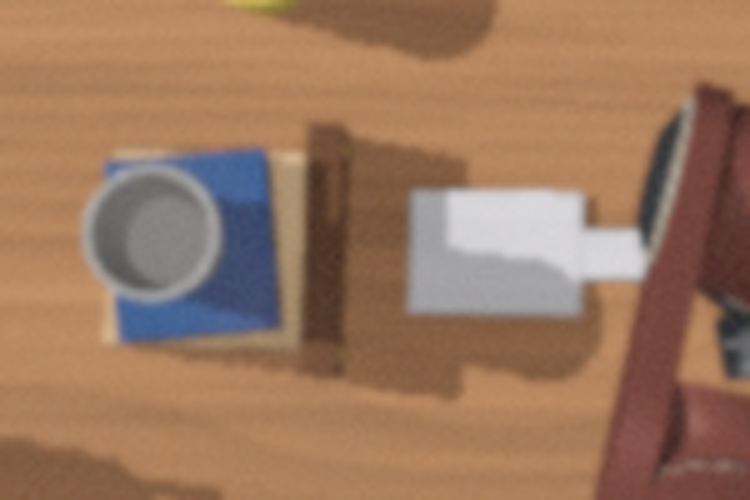

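View pics/s8.png

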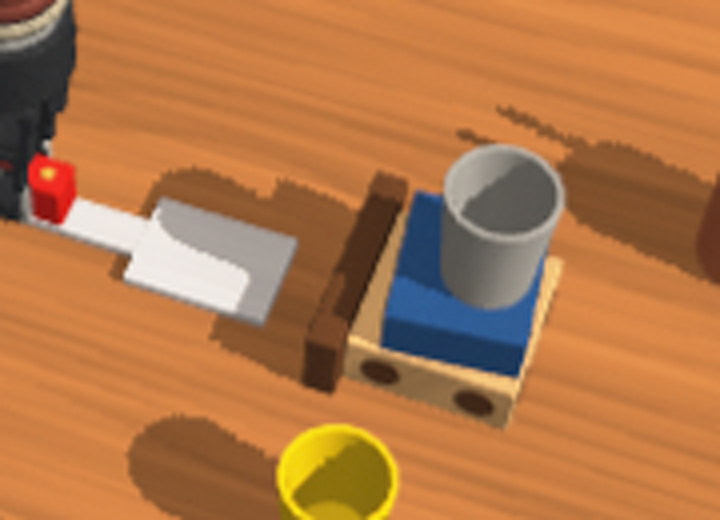

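Plate fully clear of the slot, stack upright. Checking offsets in numbers.

```bash
python3 - <<'E'
from h import *
P=cam("top")
f=lambda q,z:ray("top",220+q[0]/5-.4,220+q[1]/5-.4,z,P)[:2].round(4)
print("plate",f((496,252),.008),"cup",f((151,233),.151),"upper",f((193,244.5),.076),"upper corners",[f(q,.076) for q in[(104,160),(268,150),(278,328),(122,340)]])
print("lower front edge",f((306,152),.04),f((300,348),.04),"rearleft",f((112,150),.04),f((104,345),.04))
print("stop",f((308,125),.052),f((348,125),.052))
E
```

```text
plate [0.5214 0.0647] cup [0.5202 0.226 ] upper [0.5194 0.2153] upper corners [array([0.5608, 0.2604]), array([0.5668, 0.1792]), array([0.4788, 0.1724]), array([0.4719, 0.2491])]
lower front edge [0.5696 0.1628] [0.4696 0.164 ] rearleft [0.5693 0.2621] [0.4699 0.2634]
stop [0.5822 0.1613] [0.5824 0.141 ]
```

Stack offsets: cup 11 mm, upper block 2 mm, lower block about 2 mm from the stop's origin, all within limits. Lifting and carrying the plate to the pad, set back about 16 mm so its centre of mass lies well on the pad.

servo_tool --delta_pos '[[0.005,-0.02,0],[0.03,-0.005,-0.0015],[0.045,0,-0.002],[0.045,0,-0.002],[0.045,0,-0.002]]' --dr '[[0,0,0],[0,0,0],[0,0,0],[0,0,0],[0,0,0]]' --grip '[0.1,0.1,0.1,0.1,0.1]'

```text
t: 9.43
tool_pos: [0.5128, -0.2301, 0.0484]
tool_rot: [-1.22, 1.205, -1.209]
contact_force: [0.4, -0.1, -2.4]
opening: 0.025
```

```bash
python3 - <<'E'
from h import *
plan([.515,-.312,.045],-90.1,5,.045)
E
```

```text
9.425 [ 0.5128 -0.2301  0.0484] yaw -89.73 tilt [ 0.0071 -1.     -0.0042] [ 0.4 -0.1 -2.4] 0.025
[[0.0449, 0.0019, 0.001], [0.0369, 0.0016, 0.0011], [-0.0, -0.0, 0.0], [-0.0, -0.0, 0.0], [-0.0, -0.0, 0.0]] [[0, 0.4, 0], [0, -0.0, 0], [0, -0.0, 0], [0, -0.0, 0], [0, -0.0, 0]]
```

servo_tool --delta_pos '[[0.04,0,0.001],[0.03,0,0.001],[0.006,0,0],[0,0,0]]' --dr '[[0.2,0.2,0.3],[0,0,0],[0,0,0],[0,0,0]]' --grip '[0.1,0.1,0.1,0.1]'

```text
t: 9.93
tool_pos: [0.5126, -0.3113, 0.0467]
tool_rot: [-1.214, 1.212, -1.211]
contact_force: [-0.1, -0.8, -2.3]
opening: 0.0248
```

```bash
python3 - <<'E'
from h import *
plan([.515,-.312,.045],-90.1,1,.045)
for c in ["top","scene","wrist"]:
    im=ctrl.get_image(c);cv2.imwrite(f"pics/{c}9.png",im[:,:,::-1])
im=ctrl.get_image("scene");cv2.imwrite("pics/s9.png",cv2.resize(im[120:260,150:330,::-1],None,fx=4,fy=4,interpolation=cv2.INTER_CUBIC))
E
```

```text
9.925 [ 0.5126 -0.3113  0.0467] yaw -90.11 tilt [ 0.0031 -1.     -0.0041] [-0.1 -0.8 -2.3] 0.0248
[[0.0007, 0.0017, 0.0024]] [[0, -0.0, 0]]
```

View pics/top9.png

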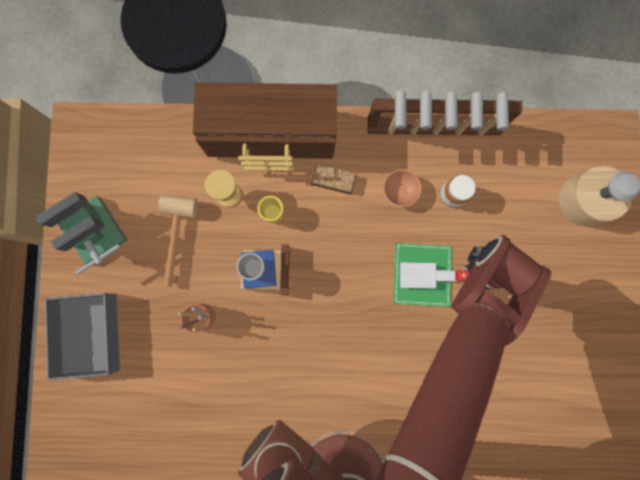

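View pics/s9.png

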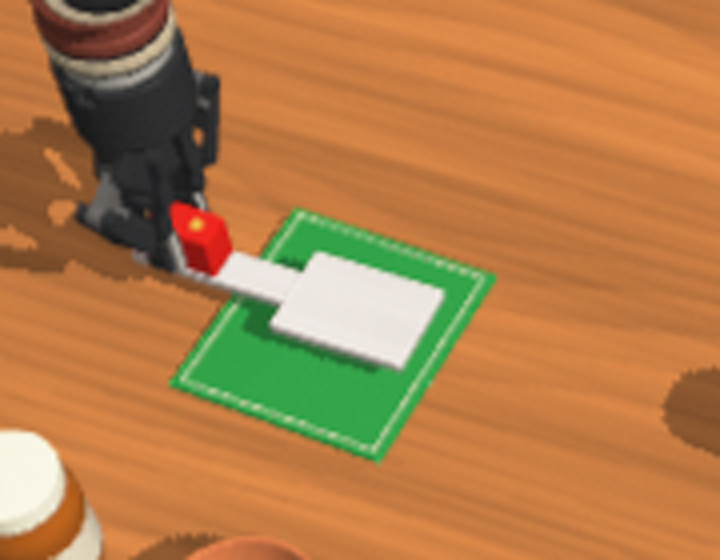

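View pics/wrist9.png

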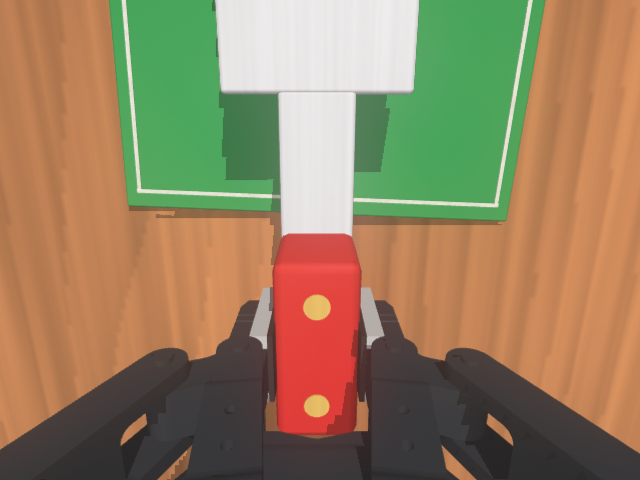

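The plate is over the pad, centred in x and about 16 mm toward the stop in y, nearly level. Lowering.

servo_tool --delta_pos '[[0,0.008,0],[0,0.006,0],[0,0.003,0],[0,0.001,0],[0,0,0]]' --dr '[[0.2,0,0.2],[0,0,0],[0,0,0],[0,0,0],[0,0,0]]' --grip '[0.1,0.1,0.1,0.1,0.1]'

```text
t: 10.75
tool_pos: [0.5133, -0.3087, 0.0284]
tool_rot: [-1.21, 1.208, -1.207]
contact_force: [-0.8, -0.3, -2.2]
opening: 0.025
```

```bash
python3 - <<'E'
from h import *
plan([.513,-.312,.0283],-90.1,1,.045)
E
```

```text
10.75 [ 0.5133 -0.3087  0.0284] yaw -89.88 tilt [-1.1e-03 -1.0e+00 -3.0e-04] [-0.8 -0.3 -2.2] 0.025
[[0.0033, 0.0001, -0.0003]] [[0, 0.2, 0]]
```

servo_tool --delta_pos '[[0.005,-0.001,0],[0,0.002,0],[0,0.001,0],[0,0.001,0],[0,0,0]]' --dr '[[0,0,0],[0,0,0],[0,0,0],[0,0,0],[0,0,0]]' --grip '[0.1,0.1,0.1,0.1,0.1]'

```text
t: 11.38
tool_pos: [0.5139, -0.3148, 0.0283]
tool_rot: [-1.209, 1.209, -1.207]
contact_force: [0.4, 0.0, -1.5]
opening: 0.0249
```

```bash
python3 - <<'E'
from h import *
plan([.513,-.312,.0283],-90.1,1,.045)
E
```

```text
11.375 [ 0.5139 -0.3148  0.0283] yaw -89.89 tilt [-1.6e-03 -1.0e+00 -2.0e-04] [ 0.4  0.  -1.5] 0.0249
[[-0.0028, 0.0, -0.0009]] [[0, 0.2, 0]]
```

servo_tool --delta_pos '[[0,0.0015,0],[0,0.001,0],[0,0,0]]' --dr '[[0,0,0],[0,0,0],[0,0,0]]' --grip '[0.1,0.1,0.1]'

```text
t: 11.75
tool_pos: [0.5142, -0.3151, 0.0283]
tool_rot: [-1.209, 1.209, -1.205]
contact_force: [-0.2, 0.5, -0.5]
opening: 0.025
```

```bash
python3 - <<'E'
from h import *
plan([.513,-.312,.0283],-90.1,1,.045)
E
```

```text
11.75 [ 0.5142 -0.3151  0.0283] yaw -89.87 tilt [-0.0025 -1.     -0.001 ] [-0.2  0.5 -0.5] 0.025
[[-0.0031, -0.0, -0.0012]] [[0, 0.2, 0]]
```

On the pad. Opening partly, then fully, and rising.

servo_tool --delta_pos '[[0,0,0],[0,0,0],[0,0,0],[0,0,0],[0,0,0]]' --dr '[[0,0,0],[0,0,0],[0,0,0],[0,0,0],[0,0,0]]' --grip '[0.5,0.8,0.9,0.9,0.9]'

```text
t: 12.38
tool_pos: [0.5147, -0.3156, 0.028]
tool_rot: [-1.209, 1.208, -1.207]
contact_force: [-0.1, 0.4, -0.3]
opening: 0.0769
```

```bash
python3 - <<'E'
from h import *
plan([.513,-.312,.0283],-90.1,1,.045)
im=ctrl.get_image("wrist");cv2.imwrite(f"pics/w10.png",im[:,:,::-1])
E
```

```text
12.375 [ 0.5147 -0.3156  0.028 ] yaw -89.91 tilt [-1.3e-03 -1.0e+00  6.0e-04] [-0.1  0.4 -0.3] 0.0769
[[-0.0036, -0.0003, -0.0017]] [[0, 0.2, 0]]
```

View pics/w10.png

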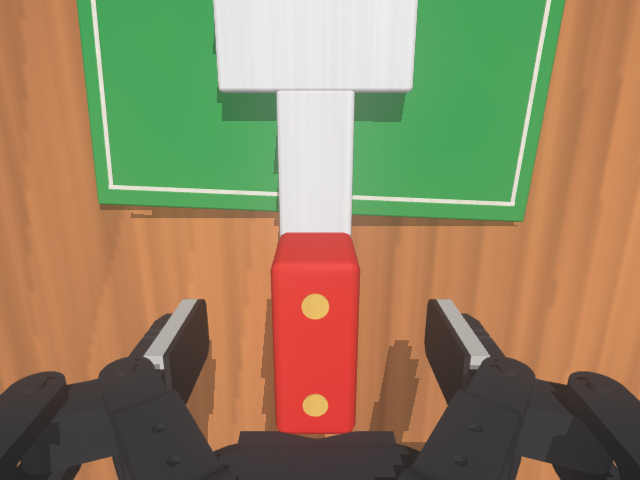

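The fingers are clear on both sides and the plate stayed put. Retreating upward.

servo_tool --delta_pos '[[0,-0.02,0],[0,-0.04,0],[0,-0.05,0],[0.02,-0.05,0],[0.04,0,0]]' --dr '[[0,0,0],[0,0,0],[0,0,0],[0,0,0],[0,0,0]]' --grip '[0.9,0.9,0.9,0.9,0.9]'

```text
t: 13.05
tool_pos: [0.5156, -0.3754, 0.1993]
tool_rot: [-1.21, 1.202, -1.208]
contact_force: [0.7, -0.0, -0.4]
opening: 0.0769
```

```bash
python3 - <<'E'
from h import *
plan([.513,-.312,.0283],-90.1,1,.045)
P=cam("top")
im=ctrl.get_image("top");cv2.imwrite("pics/top11.png",cv2.resize(im[225:325,230:480,::-1],None,fx=3.2,fy=3.2,interpolation=cv2.INTER_CUBIC))
a=im.astype(int)
k=(a.min(2)>110)&(a.max(2)-a.min(2)<30);k[:245]=0;k[305:]=0;k[:,:398]=0;k[:,449:]=0
k=cv2.morphologyEx(k.astype(np.uint8),cv2.MORPH_OPEN,np.ones((15,15)))
r=cv2.minAreaRect(cv2.findNonZero(k));print(r,ray("top",*r[0],.012,P))
im=ctrl.get_image("scene");cv2.imwrite("pics/scene11.png",im[:,:,::-1]);cv2.imwrite("pics/s11.png",cv2.resize(im[150:290,180:440,::-1],None,fx=3,fy=3,interpolation=cv2.INTER_CUBIC))
im=ctrl.get_image("wrist");cv2.imwrite(f"pics/w11.png",im[:,:,::-1])
E
```

```text
13.05 [ 0.5156 -0.3754  0.1993] yaw -89.7 tilt [ 0.0018 -1.      0.0037] [ 0.7 -0.  -0.4] 0.0769
[[-0.0156, 0.0422, -0.0006]] [[0, 0.4, 0]]
((418.5, 275.0), (24.0, 35.0), 90.0) [ 0.51147536 -0.1949022   0.012     ]
```

View pics/top11.png

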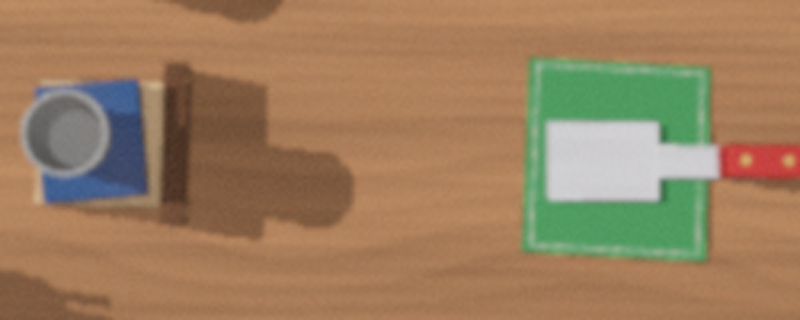

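View pics/s11.png

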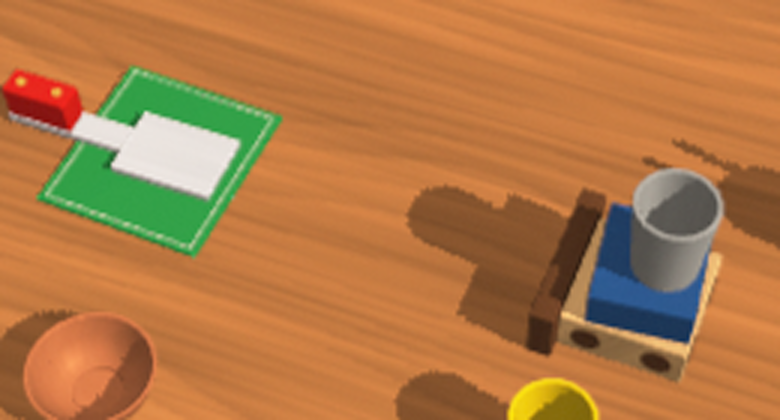

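View pics/w11.png

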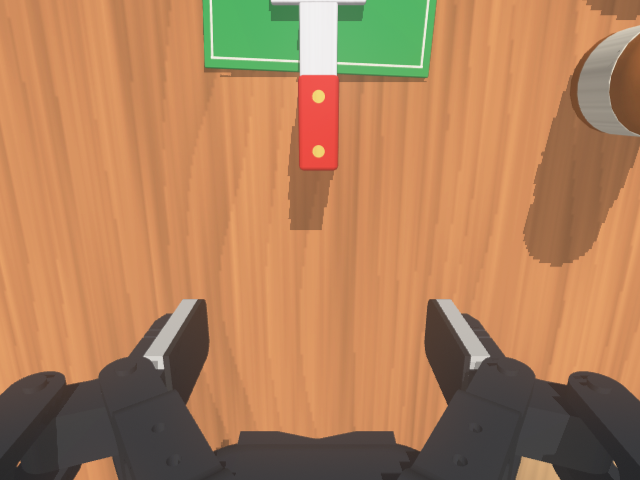

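Top view shows the plate lying on the pad, its broad part about 13 mm from the pad's centre. The stack is upright at the stop with the cup on top, and the robot is clear. Handing in.

```bash
python3 -c "
from h import *
print(ctrl.finish_job())"
```

```text
the job is handed in; nothing more can be done
None
```

I drew the plate straight out under the stop, and the stack settled onto the bench by it. I then laid the plate flat on the green pad and handed the job in at about 13 s of the 42 s allowed. No verdict was reported.

- **Plate:** the broad part measured about 13 mm from the pad's centre (limit 35 mm). I set it back toward the stop on purpose, so that its weight rests on the pad. It looks flat in the pictures, but I did not measure its tilt.
- **Stack:** I measured it once the plate was out. The lower block was about 2 mm from the stop's origin. The upper block was about 2 mm off the lower block. The cup was about 11 mm off the upper block, having slipped back a few mm when the block tilted. The last pictures show it upright and unchanged.
- **Other things:** the bystanders and the yellow cup look untouched in the pictures, though I did not measure them again. The gripper is open and well clear of everything.
- **Forces:** the draw took about 8 to 12 N at the readings I took, within the expected 5 to 18 N.
- **Disagreements:** the top and wrist cameras differed by about 4 mm on the grip's position. I used the wrist reading, and the grasp came out centred. The tool drifted a few mm and up to about 1° during moves, and I corrected that as I went.

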